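Scan the fixative, then unlatch the stain pen and hold its gate wide

ROBOT

A 6-joint arm with a two-finger parallel gripper is mounted at the origin on a cart in front of the work surface, level with it; the furniture and walls round the work are solid. World frame = base frame: x ahead of the robot, y to its left, z up, the work surface at z = 0. Lengths are in mm, angles in rad, forces in N, time in s.
With the tool pointing down it reaches from about 350 to 775 mm from the base axis. Payload 7.3 kg.
Tool frame: the origin (TCP) lies at the very end of the fingers, on their centre line; the grasp point (between the pads) lies 19 mm behind it; z points along the fingers, y is the line along which they close (so a half turn about z gives the same grasp; the last joint's range is limited). The gripper opens to 92 mm and grips with 3 to 60 N. Pads are 19 mm wide; open, the fingers measure 130 mm over their backs; the gripper's body (75 mm by 190 mm) begins 47 mm behind the grasp point.
Start: joints at [-1.325, 0.342, 1.524, -0, 1.275, -0.146], TCP at [200.496, -485.228, 226.741] pointing down, gripper open.
Joint ranges: [-2.53, 2.53], [-0.77, 2.02], [0.04, 2.7], [-1, 4.14], [0.28, 2.66], [-3.11, 3.11]. Speed limits (rad/s): [2.57, 2.57, 3.14, 3.14, 3.14, 3.14].

INTERFACE

Orientations are given as [roll, pitch, yaw] about the fixed x, y, z axes, in that order (R = Rz(yaw) Ry(pitch) Rx(roll)).
In Python, from plant import bot gives the robot as it stands.
- The arm moves only by the tool jog_arm, never from a script. Its argument "targets" is a list of rows, each an object with "xyz": the shift along the tool's x, y, z as a fraction of full scale, a list of three; "spin": the turn about the tool's z as a fraction of full scale. In form: [{"xyz": [x, y, z], "spin": spin}, ...]. A call has exactly 10 rows; each row shifts and turns the commanded pose from where the row before left it, along the tool's axes as they then stand; what a row does not reach is not made up. Full scale, the value 1, is 80 mm for a shift and 0.1 rad for a turn. A row lasts 1/8 s, in which the tool goes at most 62.5 mm and 10.7 degrees, less where a joint would pass 70% of its speed; a pose out of reach is approached as far as the arm can. A call with a number of a shift or a turn outside -1 to 1 is refused whole. A call with a gripper value outside its range is refused whole. "gripper" is the opening in per cent of the stroke, from 0 (shut) to 100 (fully open), set as the call begins (left out, the last holds). The fingers move at their own pace and stop on an object; the grip force is fixed at half the most. Time passes only in rows, so rows that do not move let the fingers close, or fill a call up. It gives the time, the measured TCP pose, the force, the opening and the grip force at its end, in the units of the state.
- bot.get_obs(): the state, without advancing time (a new reading comes with each control period).
- bot.capture(name): name is "scene" or "side" or "wrist"; returns the picture (400x640x3 uint8, blue, green, red); there is no depth.
- bot.get_calibration(name): a dict with "vfov" (degrees; the focal length in pixels is half the picture's height over the tangent of half this angle, whatever the lens; pixels are square), "cx", "cy" (the principal point, pixels), "eye" and "rotation" of the camera in the world. Camera axes: x right, y down, z forward; pixel columns grow to the right and rows downward; lengths in mm; the calibration is good to about 2 mm. A picture is of the moment at which its call begins: read the wrist's pose just before it. get_calibration takes no time and is no camera call; for the wrist camera it gives the pose at the moment of the call.
- bot.close_job(): hands the job in; it is judged then, once.
The state is a dict: "time": time; "joint_positions": joint angles; "dq": joint speeds; "tau": joint torques, N m; "tool_pos": TCP position; "tcp_rot": TCP orientation; "contact_force": force on the tool from outside, world axes, zero at the start; "moment": the same for the moment, N m; "grip_width": finger opening in mm; "finger_force": force on a finger pad.
Only numpy, scipy, OpenCV 4.12 (cv2) and the standard library are available. Lean on these libraries where they do the work, as an engineer would, in place of code of your own. Each camera call takes 0.05 s, during which the arm holds its last target. There are 200 camera calls.

TASK

Check the white fixative bottle in by turning it in its nest until the orange mark squarely faces the reader's window, and let go of it with it standing there. Then open the clear stain pen for loading: squeeze the blue catch fully together, then the red one, and swing the gate by its black post past its detent until it stands about square to the pen front (70 degrees or more). Finish still holding the gate wide open, as its spring would shut it; do not upset the bottles or disturb the things standing around.

Things in the scene. Friction and masses are not known exactly. Their poses are not given: they have to be found in the camera images.
- fixative_mid (a point): centre (half-way up) of the fixative bottle: white, 36 mm across, 104 mm tall, about 0.11 kg, standing loose on a plate 6 mm above the desk inside a low grey ring (its nest, top 12 mm above the desk, 2 mm play all round). Black cap, 29 mm across, occupies the top 18 mm (92 to 110 mm above the desk) and can be gripped from above to turn the whole bottle. z up, x points out through the orange mark
- mark_face (a point): middle of the orange mark on the bottle's side, 18 mm from the bottle's axis, 46 mm above the desk; an orange stripe in the same direction runs over the cap, radially on its top
- scan_spot (a point): where the orange mark's middle must come: the point 18 mm from the nest's axis towards the reader's window, 46 mm above the desk. Its x axis points from the nest to the reader. The reader is a fixed black block, 62 mm high above the desk, 56 mm wide, its window 68 mm from the nest's axis; the nest's axis is 18 mm back from this point against x
- pen: the fixed stain pen, an aluminium and clear box on the desk with two amber bottles in it. Origin on the desk under the middle of its 135 x 176 mm floor; x points from the gate side to the back, y to the left seen from the gate, z up. Walls 88 mm high, open on top. Right of it (y from -0.092 to -0.186, x from -0.09 to 0.065) is a grey latch deck, 60 mm high, carrying both catches
- blue_tab (a point): middle of the blue catch's sliding tab, 81 mm above the desk; the tab is 10 mm thick along the pen's x, 24 mm wide, and stands from the deck up to 98 mm above the desk. A steel pin lies on the deck (up to 65 mm above the desk) from it towards the red catch
- blue_anvil (a point): middle of the fixed steel tab of the blue catch, same size and height, 40 mm behind the blue tab along the pen's x at the start. Gripping the pair from above (50 mm over both, along the pen's x) and squeezing slides the blue tab 16 mm to the steel tab, against about 4 N; it stays there
- blue_catch (a joint): travel of the blue tab, m: 0 latched, 0.016 squeezed fully. While it is latched its pin blocks the red catch
- red_tab (a point): middle of the red catch's sliding tab, 81 mm above the desk; 10 mm thick along the pen's y, 24 mm wide, up to 98 mm above the desk. Its bolt lies low on the deck (up to 65 mm above the desk) and runs in front of the gate's end
- red_anvil (a point): middle of the fixed steel tab of the red catch, same size and height, 40 mm from the red tab along the pen's -y at the start. Squeezing the pair (50 mm over both, along the pen's y) slides the red tab 16 mm to the steel tab, against about 4 N; it stays there
- red_catch (a joint): travel of the red tab, m: 0 bolted, 0.016 squeezed fully. It moves only after the blue catch has been squeezed, and the gate is free once it is past 0.013
- gate (a joint): angle of the gate, rad: 0 shut, stop at 1.75. Opens towards the pen's -x, clockwise seen from above, about the upright hinge. A spring always closes it (1.5 to 3 N at the post); between 0.45 and 0.95 a sprung stud resists, adding a few newtons
- gate_hinge (a point): point on the upright hinge axis of the gate at the height of handle_mid (116 mm above the desk)
- handle_mid (a point): point on the axis of the black post on top of the gate, 116 mm above the desk, 105 mm from the hinge axis. The round post is 12 mm across and stands from 88 to 135 mm above the desk; the gate leaf below it is 8 mm thick, its top 88 mm above the desk, its far end 146 mm from the hinge
- fixative: the fixative bottle; origin at the centre of its underside, x out through the orange mark
- stain_1: amber stain bottle in the pen, 30 mm across, 74 mm tall; origin under it; leave it standing
- stain_2: the other amber stain bottle in the pen, same size; origin under it; leave it standing
- timer: white kitchen timer, 64 x 64 x 19 mm, lying loose; origin under it; leave alone
- marker: red and white marker pen, 132 mm long, 12 mm thick, lying loose along its y; origin under its middle; leave alone
- pink_dish: pink petri dish, 64 mm across, 11 mm high, behind the pen; origin under it; leave alone
- glue: white glue bottle with an orange cap, 34 mm across, 88 mm tall, behind the pen; origin under it; leave alone
There are look-alikes about, which are no part of the job. What is shaped like the fixative but yellow is not meant.

How it is judged (in metres and radians):
On the way, in this order (a step that is already met when the one before it is completed fails the run):
1. the bottle stands in its nest, let go, with the orange mark facing the reader's window, both catches still latched (horizontal distance between mark_face and scan_spot below 0.007 m and angle between fixative's own z axis and vertical below 0.15 rad and height (world z) of fixative below 0.01 m and contact force between the fingers and fixative below 0.2 N and value of joint each of blue_catch, red_catch below 0.005 m), for 0.2 s.
2. the blue catch is squeezed fully, the red one still bolted (value of joint blue_catch above 0.013 m and value of joint red_catch below 0.005 m), for 0.1 s.
3. the red catch is squeezed fully, the gate still shut (value of joint red_catch above 0.013 m and value of joint gate below 0.2 rad), for 0.1 s.
4. the gate is past its detent and wide open (70 degrees or more) (value of joint gate above 1.2 rad), for 0.1 s.
At the end, for the whole second after the job is handed in: fingers hold the gate still at 1.2 rad (70 degrees) or more with at least 0.5 N; both catches squeezed 13 mm or more; the fixative stands free in its nest, mark within 7 mm of the scan spot seen from above; amber bottles upright (value of joint gate above 1.2 rad and velocity of joint gate between -0.1 and 0.1 rad/s and contact force between the fingers and gate above 0.5 N and value of joint each of blue_catch, red_catch above 0.013 m and horizontal distance between mark_face and scan_spot below 0.007 m and angle between fixative's own z axis and vertical below 0.15 rad and height (world z) of fixative below 0.01 m and contact force between each of the arm, the fingers and fixative below 0.2 N and angle between each of stain_1, stain_2's own z axis and vertical below 0.3 rad); the arm keeps its last pose, push and grip.
It fails at once if a bottle is tipped over (angle between any of fixative, stain_1, stain_2, glue's own z axis and vertical above 0.5 rad).
It fails at once if a thing standing around is shoved more than 3 cm (distance of any of timer, marker, pink_dish, glue, stain_1, stain_2 from where it was at the start of the episode above 0.03 m).
It also fails if it takes over 56 s, if anything falls off the work surface, if the arm or the gripper's body presses on something with over 40 N, if the wrist force passes 120 N, or if a joint passes its speed limit or range.

## Working session

There is one attempt and no reset: what is moved stays moved. The work goes in short steps, Python scripts to look and compute and a tool call to move; the robot and the scene stay as the last step left them, time stands still between calls to the robot, and variables do not carry over. Pictures are saved under pics/ and viewed, at most 10 in all, crops included, and the job is handed in when it is done.

Besides the shell and the picture viewer there is one more tool, called as name(argument=value, ...) on one line, values as JSON. jog_arm: Moves the arm, as the interface text tells. Shift numbers are shares of 80 mm and turn numbers shares of 0.1 rad, none past 1 either way. Its arguments: {"type":"object","properties":{"targets":{"type":"array","items":{"type":"object","properties":{"xyz":{"type":"array","items":{"type":"number"}},"spin":{"type":"number"}}}},"gripper":{"type":"number"}},"required":["targets"]}

```bash
mkdir -p pics; ls; python3 - <<'E'
from plant import bot
import cv2,numpy as np
o=bot.get_obs();print(o)
for n in("scene","side","wrist"):
    c=bot.get_calibration(n);print(n,c)
    cv2.imwrite(f"pics/{n}0.png",bot.capture(n))
E
```

```text
pics
{'time': 0.0, 'joint_positions': array([-1.32495421e+00,  3.42710661e-01,  1.52500032e+00,  1.24359426e-05,
        1.27541386e+00, -1.46000293e-01]), 'dq': array([ 0.00088718,  0.00015972,  0.00086243, -0.00128096, -0.00122116,
        0.00037693]), 'tau': array([-4.90674047e-04, -4.31242311e+01, -2.44218081e+01,  7.19103660e-02,
        5.59554622e-02, -1.23572936e-04]), 'tool_pos': array([ 200.41779157, -484.80270329,  226.05705832]), 'tcp_rot': array([-3.14007850e+00, -2.34671388e-04,  3.91838604e-01]), 'contact_force': array([-0.27928179, -0.40880909,  0.11526733]), 'moment': array([-0.00382086,  0.00384303, -0.00051908]), 'finger_force': 0.0, 'grip_width': 91.72562858145353}
scene {'vfov': 43.934930261647565, 'cx': 315.3343978337836, 'cy': 205.69649143018398, 'eye': array([ 131.50672006,  541.54683469, 1005.24465771]), 'rotation': array([-2.41261826, -0.01820424, -2.49843714])}
side {'vfov': 57.76791301293823, 'cx': 315.15378376386786, 'cy': 196.41691757331353, 'eye': array([406.52734552, 677.97963663, 400.89015115]), 'rotation': array([-1.94435222, -0.00703554, -2.92470579])}
wrist {'vfov': 70.25591087785358, 'cx': 319.84337423065944, 'cy': 198.26023961232704, 'eye': array([ 264.97589364, -458.84285182,  384.580776  ]), 'rotation': array([ 2.88124793e+00,  1.09816053e-03, -1.17832112e+00])}
```

View pics/scene0.png

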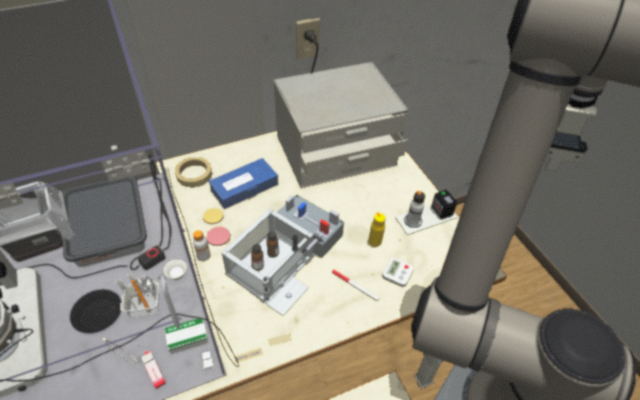

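View pics/side0.png

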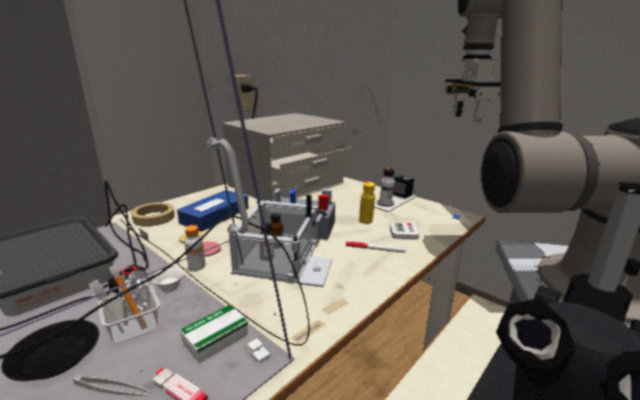

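The scene picture shows the pen around (285,245), blue tab (301,209), red tab (324,227), white bottle (416,203) and reader (444,204). I'll enlarge the crop for precise pixels.

```bash
cat > h.py <<'E'
from plant import bot
import cv2,numpy as np
from scipy.spatial.transform import Rotation as Ro
from scipy.optimize import least_squares
def K(c): return 200/np.tan(np.radians(c['vfov']/2))
def ray(c,u,v):
    f=K(c);R=Ro.from_euler('xyz',c['rotation']).as_matrix()
    return R@np.array([(u-c['cx'])/f,(v-c['cy'])/f,1])
def at(c,u,v,z):
    d=ray(c,u,v);e=np.array(c['eye']);return e+d*(z-e[2])/d[2]
def proj(c,P):
    R=Ro.from_euler('xyz',c['rotation']).as_matrix();q=(np.atleast_2d(P)-c['eye'])@R
    return q[:,:2]/q[:,2:]*K(c)+[c['cx'],c['cy']]
E
python3 - <<'E'
from h import *
i=cv2.imread('pics/scene0.png')[180:320,210:470]
cv2.imwrite('pics/s1.png',cv2.resize(i,None,fx=3,fy=3,interpolation=cv2.INTER_CUBIC))
c=bot.get_calibration('scene')
for n,u,v,z in[('fixcap',418,193,110),('yellowtop',379,215,110),('blue top',301,204,98),('red',325,222,98),('post top',295,237,135),('reader',444,195,62),('penL',225,250,88)]:print(n,at(c,u,v,z).round())
E
```

```text
fixcap [ 421. -299.  110.]
yellowtop [ 460. -177.  110.]
blue top [ 636. -100.   98.]
red [555. -89.  98.]
post top [565.  13. 135.]
reader [ 379. -379.   62.]
penL [691. 111.  88.]
```

View pics/s1.png

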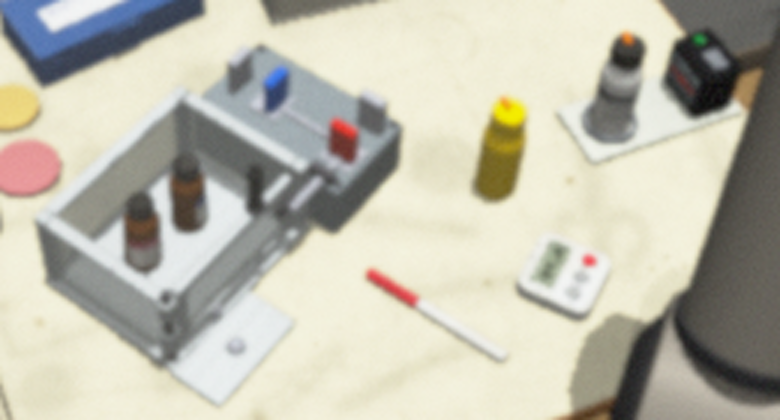

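The crop (px = 210+u/3, 180+v/3) shows blue tab top (277,72), its anvil (240,55), red tab top (344,125), anvil (372,97), post top (255,168), and the fixative cap top (628,40) with the orange mark on it. The green-dotted reader top is (700,42).

```bash
python3 - <<'E'
from h import *
c=bot.get_calibration('scene')
P=np.array([[-67.5,88,88],[67.5,88,88],[67.5,-88,88],[65,-186,60],[-90,-186,60]])
I=np.array([[165,295],[42,218],[183,95],[262,45],[400,125]])/3+[210,180]
def T(p,P): 
    s,k=np.sin(p[2]),np.cos(p[2]);return np.c_[p[0]+k*P[:,0]-s*P[:,1],p[1]+s*P[:,0]+k*P[:,1],P[:,2]]
best=None
for y in np.arange(-3,3,.5):
    r=least_squares(lambda p:(proj(c,T(p,P))-I).ravel(),[620,0,y],loss='soft_l1',x_scale=[10,10,.1])
    if best is None or r.cost<best.cost:best=r
print(best.x,(proj(c,T(best.x,P))-I).round(1).tolist())
p=best.x
for n,u,v,z in[('bt',277,72,98),('ba',240,55,98),('rt',344,125,98),('ra',372,97,98),('post',255,168,135),('cap',628,40,110),('reader',700,45,62)]:
    w=at(c,210+u/3,180+v/3,z);d=w[:2]-p[:2];s,k=np.sin(p[2]),np.cos(p[2])
    print(n,w.round(),'pen',np.round([k*d[0]+s*d[1],-s*d[0]+k*d[1]]))
E
```

```text
[ 6.25066527e+02  3.66838280e+01 -1.22215299e-02] [[0.1, 5.9], [-3.6, 0.4], [0.2, -4.0], [-0.2, -1.7], [2.3, -0.1]]
bt [ 633. -102.   98.] pen [  10. -138.]
ba [669. -98.  98.] pen [  45. -134.]
rt [556. -90.  98.] pen [ -67. -127.]
ra [ 556. -127.   98.] pen [ -68. -165.]
post [567.  10. 135.] pen [-58. -27.]
cap [ 418. -300.  110.] pen [-203. -339.]
reader [ 381. -378.   62.] pen [-239. -418.]
```

jog_arm(targets=[{"xyz": [0.42,-0.14,0],"spin": 0},{"xyz": [0.42,-0.14,0],"spin": 0},{"xyz": [0.42,-0.14,0],"spin": 0},{"xyz": [0.42,-0.14,0],"spin": 0},{"xyz": [0.42,-0.14,0],"spin": 0},{"xyz": [0.42,-0.14,0],"spin": 0},{"xyz": [0.42,-0.14,0],"spin": 0},{"xyz": [0.42,-0.14,0],"spin": 0},{"xyz": [0,0,0],"spin": 0},{"xyz": [0,0,0],"spin": 0}])

```text
time: 1.4
tool_pos: [414.4, -299.9, 226.5]
tcp_rot: [-3.141, 0.001, 0.392]
contact_force: [-0.5, 1.1, -1.0]
grip_width: 91.4
finger_force: 0.0
```

```bash
python3 - <<'E'
from h import *
c=bot.get_calibration('wrist');o=bot.get_obs();print(o['tool_pos'],o['tcp_rot'],c['eye'],c['rotation'])
cv2.imwrite('pics/w1.png',bot.capture('wrist'))
print(proj(c,[[418,-300,110],[381,-378,62]]))
E
```

```text
[ 414.35914718 -299.90012187  226.5252682 ] [-3.14136385e+00  5.94476494e-04  3.92209009e-01] [ 478.9659093  -273.66390422  384.90296899] [ 2.88043792e+00  8.56249358e-06 -1.17793019e+00]
[[320.84080785 191.39602397]
 [368.27494678 233.33961941]]
```

View pics/w1.png

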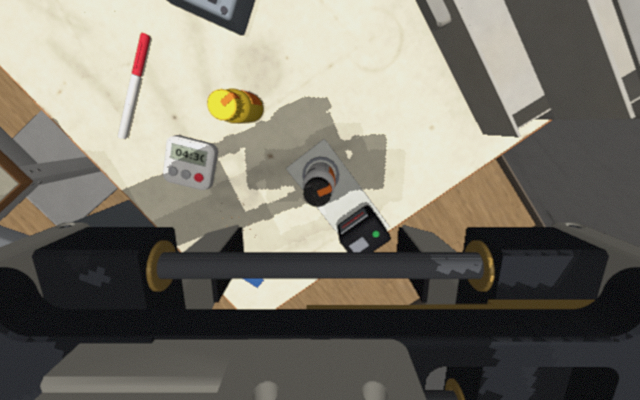

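```bash
python3 - <<'E'
import cv2
i=cv2.imread('pics/w1.png')[130:260,270:410]
cv2.imwrite('pics/w1c.png',cv2.resize(i,None,fx=4.5,fy=4.5,interpolation=cv2.INTER_CUBIC))
E
```

```text
(no output)
```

View pics/w1c.png

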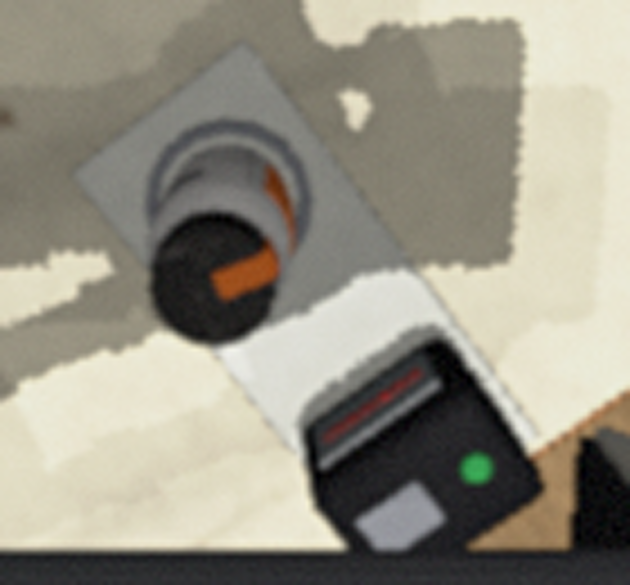

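Cap centre is at crop (214,279), its stripe ends at (277,264), the ring centre is (230,197), and the plate edges run (247,42)→(540,430) and (77,178)→(298,450).

```bash
python3 - <<'E'
from h import *
c=bot.get_calibration('wrist')
def a(u,v,z): return at(c,270+u/4.5,130+v/4.5,z)[:2]
ang=lambda d:np.degrees(np.arctan2(d[1],d[0]))
C=a(214,279,110);S=a(277,264,110);S0=a(217,287,110);print('cap',C,'stripe',ang(S-C),ang(S-S0),np.hypot(*(S-C)))
print('ring',a(230,197,12))
print('edges',ang(a(540,430,4)-a(247,42,4)),ang(a(298,450,4)-a(77,178,4)),'corner edge',ang(a(77,178,4)-a(247,42,4))+90)
print('reader face',ang(a(435,335,62)-a(305,425,62))-90, 'mid',(a(435,335,62)+a(305,425,62))/2,np.hypot(*(a(435,335,62)-a(305,425,62))))
E
```

```text
cap [ 415.97695881 -297.52192129] stripe -53.781375771013344 -45.99288314764701 14.309194839589416
ring [ 418.42637966 -300.80355768]
edges -119.7804482339417 -119.71375719629523 corner edge 240.67797236413486
reader face -120.90841057741939 mid [ 395.14978537 -350.26457382] 42.0727307390161
```

jog_arm(targets=[{"xyz": [0.03,0,0.3],"spin": 0},{"xyz": [0,0,0.3],"spin": 0},{"xyz": [0,0,0.3],"spin": 0},{"xyz": [0,0,0.3],"spin": 0},{"xyz": [0,0,0.3],"spin": 0},{"xyz": [0,0,0.26],"spin": 0},{"xyz": [0,0,0],"spin": 0},{"xyz": [0,0,0],"spin": 0},{"xyz": [0,0,0],"spin": 0},{"xyz": [0,0,0],"spin": 0}], gripper=60)

```text
time: 2.7
tool_pos: [417.2, -299.2, 86.6]
tcp_rot: [3.14, -0.001, 0.392]
contact_force: [-0.2, -0.0, 0.4]
grip_width: 55.4
finger_force: 0.0
```

jog_arm(targets=[{"xyz": [0,0,0],"spin": 0},{"xyz": [0,0,0],"spin": 0},{"xyz": [0,0,0],"spin": 0},{"xyz": [0,0,0],"spin": 0},{"xyz": [0,0,0],"spin": 0},{"xyz": [0,0,0],"spin": 0},{"xyz": [0,0,0],"spin": 0},{"xyz": [0,0,0],"spin": 0},{"xyz": [0,0,0],"spin": 0},{"xyz": [0,0,0],"spin": 0}], gripper=0)

```text
time: 3.95
tool_pos: [417.0, -298.9, 85.9]
tcp_rot: [3.141, -0.0, 0.392]
contact_force: [0.2, -0.5, 0.4]
grip_width: 28.3
finger_force: 29.9
```

jog_arm(targets=[{"xyz": [0,0,0],"spin": 1},{"xyz": [0,0,0],"spin": 1},{"xyz": [0,0,0],"spin": 1},{"xyz": [0,0,0],"spin": 1},{"xyz": [0,0,0],"spin": 1},{"xyz": [0,0,0],"spin": 1},{"xyz": [0,0,0],"spin": 1},{"xyz": [0,0,0],"spin": 1},{"xyz": [0,0,0],"spin": 1},{"xyz": [0,0,0],"spin": 1}])

```text
time: 5.2
tool_pos: [417.0, -299.0, 86.0]
tcp_rot: [3.141, -0.0, -0.612]
contact_force: [0.6, 0.2, 0.5]
grip_width: 28.4
finger_force: 29.9
```

jog_arm(targets=[{"xyz": [0,0,0],"spin": 1},{"xyz": [0,0,0],"spin": 1},{"xyz": [0,0,0],"spin": 0.2},{"xyz": [0,0,0],"spin": 0},{"xyz": [0,0,0],"spin": 0},{"xyz": [0,0,0],"spin": 0},{"xyz": [0,0,0],"spin": 0},{"xyz": [0,0,0],"spin": 0},{"xyz": [0,0,0],"spin": 0},{"xyz": [0,0,0],"spin": 0}])

```text
time: 6.45
tool_pos: [416.9, -298.9, 85.9]
tcp_rot: [3.142, -0.0, -0.828]
contact_force: [0.7, -0.5, 1.1]
grip_width: 28.0
finger_force: 29.9
```

jog_arm(targets=[{"xyz": [0,0,0],"spin": 0},{"xyz": [0,0,0],"spin": 0},{"xyz": [0,0,0],"spin": 0},{"xyz": [0,0,0],"spin": 0},{"xyz": [0,0,0],"spin": 0},{"xyz": [0,0,-0.3],"spin": 0},{"xyz": [0,0,-0.4],"spin": 0},{"xyz": [0,0,-0.5],"spin": 0},{"xyz": [0,0,-0.4],"spin": 0},{"xyz": [0,0,0],"spin": 0}], gripper=60)

```text
time: 7.7
tool_pos: [417.9, -299.8, 216.4]
tcp_rot: [-3.141, -0.006, -0.828]
contact_force: [0.6, 0.4, -0.2]
grip_width: 54.9
finger_force: 0.0
```

```bash
python3 - <<'E'
from h import *
c=bot.get_calibration('wrist');o=bot.get_obs();print(o['tool_pos'],o['tcp_rot'],o['joint_positions'],c['eye'],c['rotation'])
i=bot.capture('wrist');cv2.imwrite('pics/w2.png',i)
u,v=proj(c,[[417,-299,110]])[0].astype(int);print(u,v)
x0,y0=u-70,v-65;cv2.imwrite('pics/w2c.png',cv2.resize(i[y0:y0+130,x0:x0+140],None,fx=4.5,fy=4.5,interpolation=cv2.INTER_CUBIC));print(x0,y0)
hs=cv2.cvtColor(i,cv2.COLOR_BGR2HSV);m=((hs[...,0]<16)&(hs[...,0]>5)&(hs[...,1]>170)&(hs[...,2]>80)).astype('u1')
n,l,s,ce=cv2.connectedComponentsWithStats(m)
for k in range(1,n):
    if s[k,4]>15:print(s[k],ce[k],at(c,*ce[k],110))
E
```

```text
[ 417.90410452 -299.77062126  216.42885171] [-3.14132443 -0.0056006  -0.82817365] [-7.71326494e-01  3.27981398e-01  1.57460096e+00 -5.34240547e-05
  1.23340350e+00  1.62766027e+00] [ 464.72068446 -349.97834189  375.27557223] [ 2.88740949e+00 -4.84904583e-04 -2.39826728e+00]
320 199
250 134
[330 173   4   9  19] [331.42105263 177.        ] [ 423.98233639 -322.02982803  110.        ]
[317 190  15  13 100] [324.7  197.06] [ 415.34980096 -303.36969193  110.        ]
[219 210  19  13  91] [228.78021978 215.52747253] [ 471.83230036 -226.1102802   110.        ]
[  3 238  11   4  25] [  8.16 239.6 ] [618.86110606 -56.63494538 110.        ]
```

View pics/w2c.png

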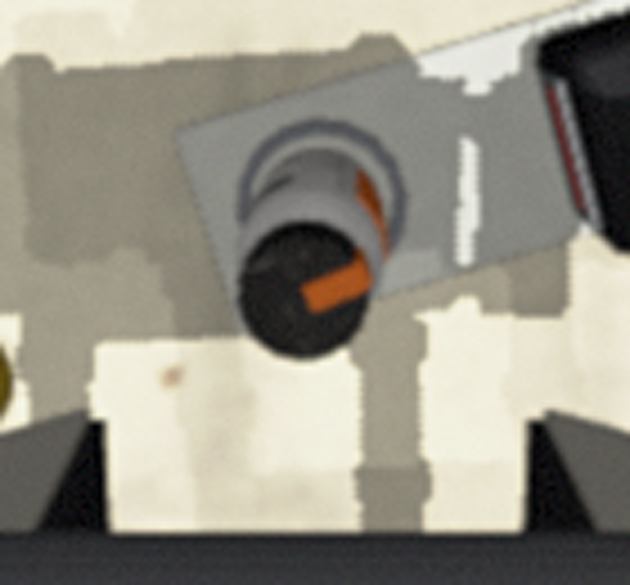

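```bash
python3 - <<'E'
from h import *
c=bot.get_calibration('wrist')
i=cv2.imread('pics/w2.png')[134:264,250:390];h=cv2.cvtColor(i,cv2.COLOR_BGR2HSV)
m=((h[...,0]<20)&(h[...,1]>140)&(h[...,2]>70)).astype('u1')[54:75,60:90]
r=cv2.minAreaRect(np.argwhere(m)[:,::-1].astype('f4'));b=cv2.boxPoints(r)+[310,188]
W=np.array([at(c,*q,110)[:2] for q in b]);print(r,W.round(1))
for k in range(4):
    d=W[(k+1)%4]-W[k];print(np.hypot(*d),np.degrees(np.arctan2(d[1],d[0])))
a=lambda u,v,z:at(c,250+u/4.5,134+v/4.5,z)[:2]
ang=lambda d:np.degrees(np.arctan2(d[1],d[0]))
print('edge',ang(a(600,3,4)-a(180,130,4)),'back',ang(a(238,335,4)-a(180,130,4))-90,'ring',a(323,203,12),'window',a(560,90,62),a(595,215,62),ang(a(595,215,62)-a(560,90,62)))
print('side mark z46',a(377,212,46),'cap',a(304,291,106),'stripe out',a(368,272,110))
E
```

```text
((14.420380592346191, 9.27070140838623), (8.379912376403809, 15.80212116241455), 61.38954162597656) [[ 421.  -296.5]
 [ 416.3 -311. ]
 [ 408.5 -308.3]
 [ 413.2 -293.7]]
15.155662659237054 -108.06781135311216
8.20851956824366 160.95965491354255
15.260882397766673 72.14854198475038
8.268577021946559 -19.761831085670824
edge -120.69888994853622 back 56.935191777349445 ring [ 415.23674524 -300.27584054] window [ 398.67154651 -366.27883581] [ 370.34584024 -350.50914645] 150.8941265108789
side mark z46 [ 407.89242989 -312.68981089] cap [ 417.94509171 -296.14669738] stripe out [ 411.46047302 -309.20529225]
```

jog_arm(targets=[{"xyz": [0,0,0.4],"spin": 0},{"xyz": [0,0,0.4],"spin": 0},{"xyz": [0,0,0.4],"spin": 0},{"xyz": [0,0,0.3],"spin": 0},{"xyz": [0,0,0.13],"spin": 0},{"xyz": [0,0,0],"spin": 0},{"xyz": [0,0,0],"spin": 0},{"xyz": [0,0,0],"spin": 0},{"xyz": [0,0,0],"spin": 0},{"xyz": [0,0,0],"spin": 0}], gripper=50)

```text
time: 9.0
tool_pos: [417.1, -299.0, 83.8]
tcp_rot: [-3.142, -0.001, -0.828]
contact_force: [-0.4, -0.3, 0.3]
grip_width: 45.6
finger_force: 0.0
```

jog_arm(targets=[{"xyz": [0,0,0],"spin": 0},{"xyz": [0,0,0],"spin": 0},{"xyz": [0,0,0],"spin": 0},{"xyz": [0,0,0],"spin": 0},{"xyz": [0,0,0],"spin": 0},{"xyz": [0,0,0],"spin": 0},{"xyz": [0,0,0],"spin": 0},{"xyz": [0,0,0],"spin": 1},{"xyz": [0,0,0],"spin": 0.8},{"xyz": [0,0,0],"spin": 0}], gripper=0)

```text
time: 10.25
tool_pos: [417.0, -299.0, 83.6]
tcp_rot: [-3.142, -0.0, -1.008]
contact_force: [-0.2, -0.1, 1.5]
grip_width: 28.9
finger_force: 28.8
```

jog_arm(targets=[{"xyz": [0,0,0],"spin": 0},{"xyz": [0,0,0],"spin": 0},{"xyz": [0,0,0],"spin": 0},{"xyz": [0,0,0],"spin": 0},{"xyz": [0,0,0],"spin": 0},{"xyz": [0,0,-0.4],"spin": 0},{"xyz": [0,0,-0.5],"spin": 0},{"xyz": [0,0,-0.5],"spin": 0},{"xyz": [0,0,-0.2],"spin": 0},{"xyz": [0,0,0],"spin": 0}], gripper=60)

```text
time: 11.5
tool_pos: [417.4, -299.3, 212.7]
tcp_rot: [-3.141, -0.003, -1.008]
contact_force: [-0.6, 0.4, -1.3]
grip_width: 55.2
finger_force: 0.0
```

```bash
python3 - <<'E'
from h import *
c=bot.get_calibration('wrist');o=bot.get_obs();print(o['tool_pos'],o['tcp_rot'],o['joint_positions'])
i=bot.capture('wrist');cv2.imwrite('pics/w3.png',i)
h=cv2.cvtColor(i,cv2.COLOR_BGR2HSV)
m=((h[...,0]<20)&(h[...,1]>140)&(h[...,2]>70)).astype('u1')
n,l,s,ce=cv2.connectedComponentsWithStats(m)
for k in range(1,n):
    if s[k,4]>20 and abs(ce[k][0]-320)<60 and abs(ce[k][1]-200)<60:
        b=cv2.boxPoints(cv2.minAreaRect(np.argwhere(l==k)[:,::-1].astype('f4')))
        W=np.array([at(c,*q,110)[:2] for q in b]);print(s[k],ce[k])
        for j in range(2):
            d=W[j+1]-W[j];print(np.hypot(*d),np.degrees(np.arctan2(d[1],d[0])))
E
```

```text
[ 417.39419398 -299.27805399  212.66817823] [-3.14093677e+00 -2.91868098e-03 -1.00813796e+00] [-7.71333049e-01  3.31511428e-01  1.58033850e+00 -5.00726111e-05
  1.22675163e+00  1.80761710e+00]
[330 172   6  13  29] [332.         177.17241379]
2.9012194241862796 -120.8363848123808
12.293217079759478 149.0857423704126
[317 189  16  15 123] [324.76422764 196.67479675]
15.781906783117096 -114.46382978878658
8.397035284635225 154.4823373413361
```

jog_arm(targets=[{"xyz": [-0.27,-0.58,0],"spin": 0},{"xyz": [-0.27,-0.58,0],"spin": 0},{"xyz": [-0.27,-0.58,0],"spin": 0},{"xyz": [-0.27,-0.58,0],"spin": 0},{"xyz": [-0.27,-0.58,0],"spin": 0},{"xyz": [-0.27,-0.58,0],"spin": 0},{"xyz": [-0.27,-0.58,0],"spin": 0},{"xyz": [0,0,0],"spin": 1},{"xyz": [0,0,0],"spin": 1},{"xyz": [0,0,0],"spin": 0}], gripper=100)

```text
time: 12.8
tool_pos: [610.5, 2.5, 209.8]
tcp_rot: [3.139, 0.001, -1.207]
contact_force: [0.1, 0.4, -0.3]
grip_width: 91.9
finger_force: 0.0
```

```bash
python3 - <<'E'
from h import *
o=bot.get_obs();c=bot.get_calibration('wrist');print(o['tool_pos'],o['tcp_rot'],o['joint_positions'])
print(c)
i=bot.capture('wrist');cv2.imwrite('pics/w4.png',i)
print(proj(c,[[633,-102,98],[669,-98,98],[556,-90,98],[556,-127,98],[567,10,135]]))
cv2.imwrite('pics/w4c.png',cv2.resize(i[0:250,160:540],None,fx=2.1,fy=2.1,interpolation=cv2.INTER_CUBIC))
E
```

```text
[610.45265905   2.49247283 209.76170504] [ 3.13902565e+00  1.23369593e-03 -1.20703952e+00] [-1.21342580e-01  5.14357472e-01  1.29745042e+00 -1.08693778e-04
  1.33263088e+00  2.65651748e+00]
{'vfov': 70.25591087785358, 'cx': 319.84337423065944, 'cy': 198.26023961232704, 'eye': array([636.26051169, -61.9995497 , 368.12485214]), 'rotation': array([ 2.88081392, -0.00329317, -2.77713736])}
[[338.38162236  80.07233144]
 [298.57670885  68.91970927]
 [411.10920388 125.14837063]
 [429.12650178  85.04536757]
 [363.5331632  231.02594977]]
```

View pics/w4c.png

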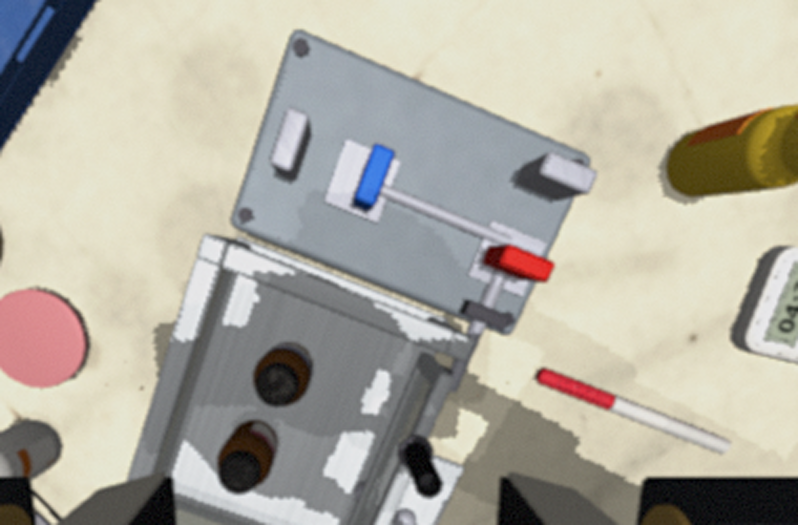

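The picture shows the deck with corners at (300,30), (590,158), (510,333), (233,225). Tops are at: blue tab (376,177), blue anvil (290,138), red tab (527,263), red anvil (568,174), and the post top at (430,485). The amber bottles stand.

```bash
python3 - <<'E'
from h import *
c=bot.get_calibration('wrist')
c.update(eye=np.array([636.26,-62.0,368.12]),rotation=np.array([2.88081392,-.00329317,-2.77713736]))
g=lambda u,v:(160+u/2.1,v/2.1)
P=np.array([[65,-186,60],[-90,-186,60],[-90,-92,60],[65,-92,60]]);I=np.array([g(300,30),g(590,158),g(510,333),g(233,225)])
def T(p,P):
    s,k=np.sin(p[2]),np.cos(p[2]);return np.c_[p[0]+k*P[:,0]-s*P[:,1],p[1]+s*P[:,0]+k*P[:,1],P[:,2]]
r=least_squares(lambda p:(proj(c,T(p,P))-I).ravel(),[625,37,0],x_scale=[10,10,.1]);p=r.x;print(p,r.fun.round(1))
for n,u,v,z in[('bt',376,177,98),('ba',290,138,98),('rt',527,263,98),('ra',568,174,98),('post',430,485,135)]:
    w=at(c,*g(u,v),z);d=w[:2]-p[:2];s,k=np.sin(p[2]),np.cos(p[2])
    print(n,w.round(1),'pen',np.round([k*d[0]+s*d[1],-s*d[0]+k*d[1]],1))
E
```

```text
[ 6.25234089e+02  3.53125876e+01 -4.90804379e-03] [-2.8 -2.6  3.7 -0.2  1.5  3.4 -2.2  0.8]
bt [631.1 -99.   98. ] pen [   6.6 -134.3]
ba [ 670.3 -100.3   98. ] pen [  45.7 -135.4]
rt [556.1 -89.9  98. ] pen [ -68.5 -125.5]
ra [ 555.7 -129.1   98. ] pen [ -68.7 -164.7]
post [566.    9.6 135. ] pen [-59.1 -26.1]
```

jog_arm(targets=[{"xyz": [0,0,0],"spin": 1},{"xyz": [0,0,0],"spin": 1},{"xyz": [0,0,0],"spin": 1},{"xyz": [0,0,0],"spin": 0.6},{"xyz": [0.42,-0.2,0],"spin": 0},{"xyz": [0.42,-0.2,0],"spin": 0},{"xyz": [0.42,-0.2,0],"spin": 0},{"xyz": [0,0,0.5],"spin": 0},{"xyz": [0,0,0.5],"spin": 0},{"xyz": [0,0,0],"spin": 0}], gripper=100)

```text
time: 14.1
tool_pos: [656.9, -98.2, 127.5]
tcp_rot: [3.134, 0.002, -1.567]
contact_force: [-0.7, -0.4, 0.8]
grip_width: 92.1
finger_force: 0.0
```

jog_arm(targets=[{"xyz": [0.02,-0.01,0.35],"spin": 0},{"xyz": [0,0,0.35],"spin": 0},{"xyz": [0,0,0],"spin": 0},{"xyz": [0,0,0],"spin": 0},{"xyz": [0,0,0],"spin": 0},{"xyz": [0,0,0],"spin": 0},{"xyz": [0,0,0],"spin": 0},{"xyz": [0,0,0],"spin": 0},{"xyz": [0,0,0],"spin": 0},{"xyz": [0,0,0],"spin": 0}], gripper=45)

```text
time: 15.35
tool_pos: [660.5, -100.1, 75.6]
tcp_rot: [-3.141, -0.0, -1.568]
contact_force: [-1.6, -0.7, 1.2]
grip_width: 41.6
finger_force: 0.9
```

jog_arm(targets=[{"xyz": [0,0,0.05],"spin": 0},{"xyz": [0,0,0],"spin": 0},{"xyz": [0,0,0],"spin": 0},{"xyz": [0,0,0],"spin": 0},{"xyz": [0,0,0],"spin": 0},{"xyz": [0,0,0],"spin": 0},{"xyz": [0,0,0],"spin": 0},{"xyz": [0,0,0],"spin": 0},{"xyz": [0,0,0],"spin": 0},{"xyz": [0,0,0],"spin": 0}], gripper=0)

```text
time: 16.6
tool_pos: [658.5, -100.0, 71.0]
tcp_rot: [3.138, 0.0, -1.568]
contact_force: [-7.6, -0.4, 3.7]
grip_width: 33.4
finger_force: 30.0
```

jog_arm(targets=[{"xyz": [0,0,0],"spin": 0},{"xyz": [0,0,0],"spin": 0},{"xyz": [0,0,0],"spin": 0},{"xyz": [0,0,0],"spin": 0},{"xyz": [0,0,-0.3],"spin": 0},{"xyz": [0,0,-0.4],"spin": 0},{"xyz": [0,0,-0.3],"spin": 0},{"xyz": [0.05,0.43,0],"spin": 0},{"xyz": [0.05,0.43,0],"spin": 0},{"xyz": [0.06,0.43,0],"spin": 0}], gripper=70)

```text
time: 17.85
tool_pos: [556.0, -113.1, 151.6]
tcp_rot: [-3.141, -0.0, -1.568]
contact_force: [-0.1, -0.9, -1.3]
grip_width: 64.7
finger_force: 0.0
```

jog_arm(targets=[{"xyz": [0,0,0],"spin": -1},{"xyz": [0,0,0],"spin": -1},{"xyz": [0,0,0],"spin": -1},{"xyz": [0,0,0],"spin": -1},{"xyz": [0,0,0],"spin": -1},{"xyz": [0,0,0],"spin": -1},{"xyz": [0,0,0],"spin": -1},{"xyz": [0,0,0],"spin": -1},{"xyz": [0,0,0],"spin": -1},{"xyz": [0,0,0],"spin": -1}])

```text
time: 19.1
tool_pos: [557.1, -113.1, 151.6]
tcp_rot: [-3.142, -0.001, -0.565]
contact_force: [-1.1, -0.4, -0.1]
grip_width: 64.3
finger_force: 0.0
```

jog_arm(targets=[{"xyz": [0,0,0],"spin": -1},{"xyz": [0,0,0],"spin": -1},{"xyz": [0,0,0],"spin": -1},{"xyz": [0,0,0],"spin": -1},{"xyz": [0,0,0],"spin": -1},{"xyz": [0,0,0],"spin": -0.6},{"xyz": [0,0,0],"spin": 0},{"xyz": [0,0,0],"spin": 0},{"xyz": [0,0,0],"spin": 0},{"xyz": [0,0,0],"spin": 0}])

```text
time: 20.35
tool_pos: [556.9, -113.1, 151.5]
tcp_rot: [3.142, -0.0, -0.009]
contact_force: [-0.1, -0.4, -0.5]
grip_width: 64.3
finger_force: 0.0
```

```bash
python3 - <<'E'
from h import *
o=bot.get_obs();c=bot.get_calibration('wrist');print(o['tool_pos'],o['tcp_rot'])
i=bot.capture('wrist');cv2.imwrite('pics/w5.png',i)
print(proj(c,[[646,-99,98],[670,-100,98],[556,-90,98],[556,-129,98],[566,10,135]]).round())
cv2.imwrite('pics/w5c.png',cv2.resize(i[0:300,120:520],None,fx=2,fy=2))
E
```

```text
[ 556.93310657 -113.07139433  151.49254292] [ 3.14150776e+00 -3.55894344e-05 -8.50762624e-03]
[[298.  94.]
 [299.  57.]
 [290. 216.]
 [340. 216.]
 [130. 221.]]
```

View pics/w5c.png

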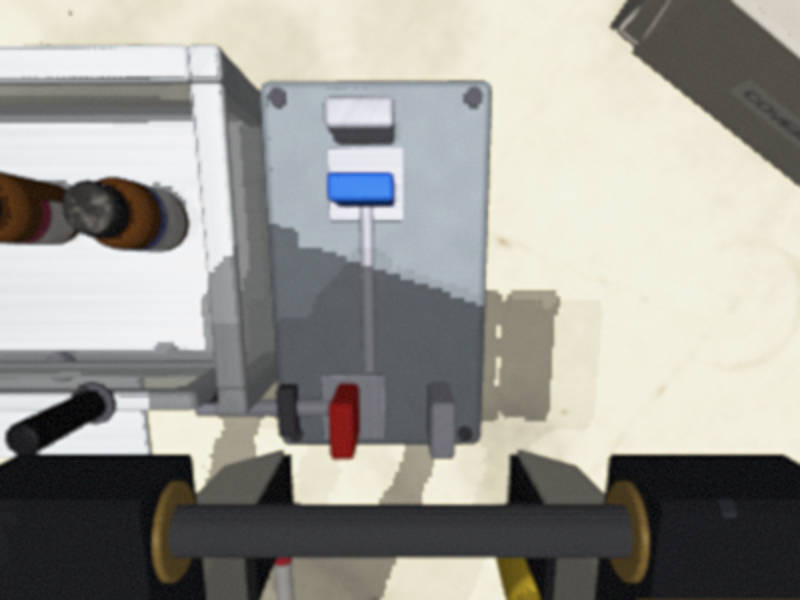

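jog_arm(targets=[{"xyz": [0,0,0.3],"spin": 0},{"xyz": [0,0,0.3],"spin": 0},{"xyz": [0,0,0.15],"spin": 0},{"xyz": [0,0,0.08],"spin": 0},{"xyz": [0,0,0.05],"spin": 0},{"xyz": [0,0,0],"spin": 0},{"xyz": [0,0,0],"spin": 0},{"xyz": [0,0,0],"spin": 0},{"xyz": [0,0,0],"spin": 0},{"xyz": [0,0,0],"spin": 0}], gripper=68)

```text
time: 21.65
tool_pos: [557.0, -113.1, 81.2]
tcp_rot: [3.141, -0.0, -0.008]
contact_force: [-0.0, -0.5, -0.8]
grip_width: 62.1
finger_force: 0.0
```

jog_arm(targets=[{"xyz": [0,0.03,0.02],"spin": 0},{"xyz": [0,0.025,0],"spin": 0},{"xyz": [0,0,0],"spin": 0},{"xyz": [0,0,0],"spin": 0},{"xyz": [0,0,0],"spin": 0},{"xyz": [0,0,0],"spin": 0},{"xyz": [0,0,0],"spin": 0},{"xyz": [0,0,0],"spin": 0},{"xyz": [0,0,0],"spin": 0},{"xyz": [0,0,0],"spin": 0}], gripper=0)

```text
time: 22.9
tool_pos: [557.0, -118.1, 79.5]
tcp_rot: [3.141, -0.0, -0.008]
contact_force: [1.3, -5.1, -1.5]
grip_width: 33.1
finger_force: 30.0
```

jog_arm(targets=[{"xyz": [0,0,0],"spin": 0},{"xyz": [0,0,0],"spin": 0},{"xyz": [0,0,0],"spin": 0},{"xyz": [0,0,0],"spin": 0},{"xyz": [0,0,-0.35],"spin": 0},{"xyz": [0,0,-0.4],"spin": 0},{"xyz": [0,0,-0.35],"spin": 0},{"xyz": [0.04,-0.53,0],"spin": 0},{"xyz": [0.04,-0.53,0],"spin": 0},{"xyz": [0.04,-0.53,0],"spin": 0}], gripper=60)

```text
time: 24.15
tool_pos: [567.5, 10.8, 167.6]
tcp_rot: [3.142, -0.0, -0.009]
contact_force: [-0.1, -1.0, -0.0]
grip_width: 55.0
finger_force: 0.0
```

jog_arm(targets=[{"xyz": [0,0,0],"spin": -1},{"xyz": [0,0,0],"spin": -1},{"xyz": [0,0,0],"spin": -1},{"xyz": [0,0,0],"spin": -1},{"xyz": [0,0,0],"spin": -1},{"xyz": [0,0,0],"spin": -1},{"xyz": [0,0,0],"spin": 0},{"xyz": [0,0,0],"spin": 0},{"xyz": [0,0,0],"spin": 0},{"xyz": [0,0,0],"spin": 0}])

```text
time: 25.4
tool_pos: [567.5, 9.7, 167.5]
tcp_rot: [3.142, 0.0, 0.591]
contact_force: [0.4, -0.0, 0.1]
grip_width: 54.8
finger_force: 0.0
```

```bash
python3 - <<'E'
from h import *
o=bot.get_obs();c=bot.get_calibration('wrist');print(o['tool_pos'],o['tcp_rot'])
i=bot.capture('wrist');cv2.imwrite('pics/w6.png',i)
print(proj(c,[[646,-99,98],[670,-100,98],[556,-106,98],[556,-129,98],[566,10,135],[566,10,88]]).round())
cv2.imwrite('pics/w6c.png',cv2.resize(i[0:300,200:600],None,fx=2,fy=2))
E
```

```text
[567.49023376   9.65939491 167.49720712] [3.14155882e+00 6.23680978e-05 5.91245186e-01]
[[480. 203.]
 [501. 180.]
 [418. 287.]
 [438. 299.]
 [317. 225.]
 [318. 206.]]
```

View pics/w6c.png

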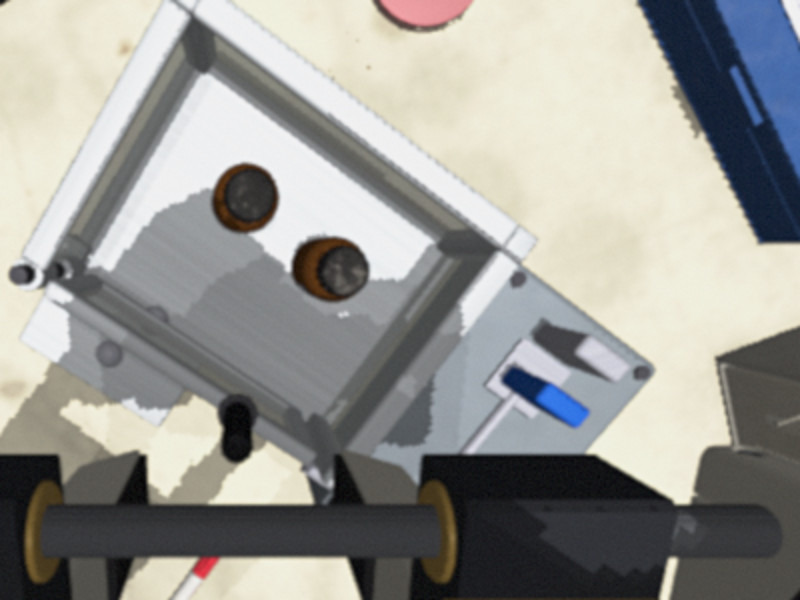

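The post top shows at crop (236,442), i.e. pixel (318,221), as predicted; the amber bottles stand. I'm descending on it.

jog_arm(targets=[{"xyz": [0,0,0.3],"spin": 0},{"xyz": [0,0,0.3],"spin": 0},{"xyz": [0,0,0.3],"spin": 0},{"xyz": [0,0,0.02],"spin": 0},{"xyz": [0,0,0],"spin": 0},{"xyz": [0,0,0],"spin": 0},{"xyz": [0,0,0],"spin": 0},{"xyz": [0,0,0],"spin": 0},{"xyz": [0,0,0],"spin": 0},{"xyz": [0,0,0],"spin": 0}], gripper=35)

```text
time: 26.7
tool_pos: [567.5, 9.6, 93.9]
tcp_rot: [3.142, 0.0, 0.592]
contact_force: [-0.0, -0.5, -0.5]
grip_width: 32.1
finger_force: 0.0
```

jog_arm(targets=[{"xyz": [0,0,0],"spin": 0},{"xyz": [0,0,0],"spin": 0},{"xyz": [0,0,0],"spin": 0},{"xyz": [0,0,0],"spin": 0},{"xyz": [0,0,0],"spin": 0},{"xyz": [0,0,0],"spin": 0},{"xyz": [0,0,0],"spin": 0},{"xyz": [0,0,0],"spin": 0},{"xyz": [0,0,0],"spin": 0},{"xyz": [0,0,0],"spin": 0}], gripper=0)

```text
time: 27.95
tool_pos: [566.9, 10.6, 93.8]
tcp_rot: [-3.14, 0.0, 0.592]
contact_force: [-2.7, 4.8, 1.9]
grip_width: 11.6
finger_force: 30.0
```

```bash
python3 - <<'E'
from h import *
H=np.array([567.,114.6]);psi=.591;s,k=np.sin(psi),np.cos(psi)
p=lambda t:H+105*np.array([-np.sin(t),-np.cos(t)])
for a,b in [(0,.15)]+[(.15*i,.15*(i+1)) for i in range(1,10)]:
    d=p(b)-p(a);print(round(b,2),p(b).round(),'tool',np.round([(k*d[0]+s*d[1])/80,(s*d[0]-k*d[1])/80],3))
o=bot.get_obs();print(o['tool_pos'],o['grip_width'],o['contact_force'])
E
```

```text
0.15 [551.  11.] tool [-0.155 -0.122]
0.3 [536.  14.] tool [-0.135 -0.143]
0.45 [521.  20.] tool [-0.112 -0.162]
0.6 [508.  28.] tool [-0.086 -0.177]
0.75 [495.  38.] tool [-0.059 -0.188]
0.9 [485.  49.] tool [-0.03  -0.194]
1.05 [476.  62.] tool [-0.001 -0.197]
1.2 [469.  77.] tool [ 0.028 -0.195]
1.35 [465.  92.] tool [ 0.057 -0.188]
1.5 [462. 107.] tool [ 0.085 -0.178]
[566.94385672  10.60392797  93.7803564 ] 11.58101325286101 [-2.72754148  4.80551431  1.87473656]
```

jog_arm(targets=[{"xyz": [-0.078,-0.06,0],"spin": 0},{"xyz": [-0.077,-0.062,0],"spin": 0},{"xyz": [-0.068,-0.071,0],"spin": 0},{"xyz": [-0.067,-0.072,0],"spin": 0},{"xyz": [-0.057,-0.08,0],"spin": 0},{"xyz": [-0.055,-0.082,0],"spin": 0},{"xyz": [0,0,0],"spin": 0},{"xyz": [0,0,0],"spin": 0},{"xyz": [0,0,0],"spin": 0},{"xyz": [0,0,0],"spin": 0}])

```text
time: 29.2
tool_pos: [521.1, 19.1, 93.9]
tcp_rot: [3.141, 0.002, 0.592]
contact_force: [0.3, -5.2, -2.1]
grip_width: 11.6
finger_force: 30.0
```

Tracking well; forces are small.

jog_arm(targets=[{"xyz": [-0.045,-0.088,0],"spin": 0},{"xyz": [-0.041,-0.089,0],"spin": 0},{"xyz": [-0.03,-0.094,0],"spin": 0},{"xyz": [-0.029,-0.094,0],"spin": 0},{"xyz": [-0.015,-0.097,0],"spin": 0},{"xyz": [-0.015,-0.097,0],"spin": 0},{"xyz": [0,-0.098,0],"spin": 0},{"xyz": [0,-0.099,0],"spin": 0},{"xyz": [0,0,0],"spin": 0},{"xyz": [0,0,0],"spin": 0}])

```text
time: 30.45
tool_pos: [475.1, 61.8, 93.8]
tcp_rot: [-3.141, 0.003, 0.592]
contact_force: [-2.2, -4.6, -0.6]
grip_width: 11.2
finger_force: 30.0
```

jog_arm(targets=[{"xyz": [0.014,-0.097,0],"spin": 0},{"xyz": [0.014,-0.098,0],"spin": 0},{"xyz": [0.028,-0.094,0],"spin": 0},{"xyz": [0.029,-0.094,0],"spin": 0},{"xyz": [0.03,-0.065,0],"spin": 0},{"xyz": [0,0,0],"spin": 0},{"xyz": [0,0,0],"spin": 0},{"xyz": [0,0,0],"spin": 0},{"xyz": [0,0,0],"spin": 0},{"xyz": [0,0,0],"spin": 0}])

```text
time: 31.7
tool_pos: [463.3, 96.9, 93.7]
tcp_rot: [-3.141, 0.002, 0.592]
contact_force: [-2.0, -4.6, -0.6]
grip_width: 11.0
finger_force: 30.0
```

```bash
python3 - <<'E'
from h import *
o=bot.get_obs();print(o['time'],o['tool_pos'],o['grip_width'],o['contact_force'],o['finger_force'])
d=o['tool_pos'][:2]-[567,114.6];print('angle',np.arctan2(-d[0],-d[1]),np.hypot(*d))
a,b=bot.capture('scene'),bot.capture('side')
z=lambda i,s:cv2.resize(i[s],(400,300),interpolation=cv2.INTER_CUBIC)
cv2.imwrite('pics/end.png',np.vstack([np.hstack([z(a,np.s_[180:300,220:380]),z(b,np.s_[170:290,220:380])]),np.hstack([z(a,np.s_[170:260,360:480]),z(b,np.s_[150:240,350:470])])]))
E
```

```text
31.7 [463.254939    96.87165688  93.73375596] 11.04617208002085 [-1.9853995  -4.56759869 -0.63722208] 30.000585615634918
angle 1.4015473864783008 105.24890418021064
```

View pics/end.png

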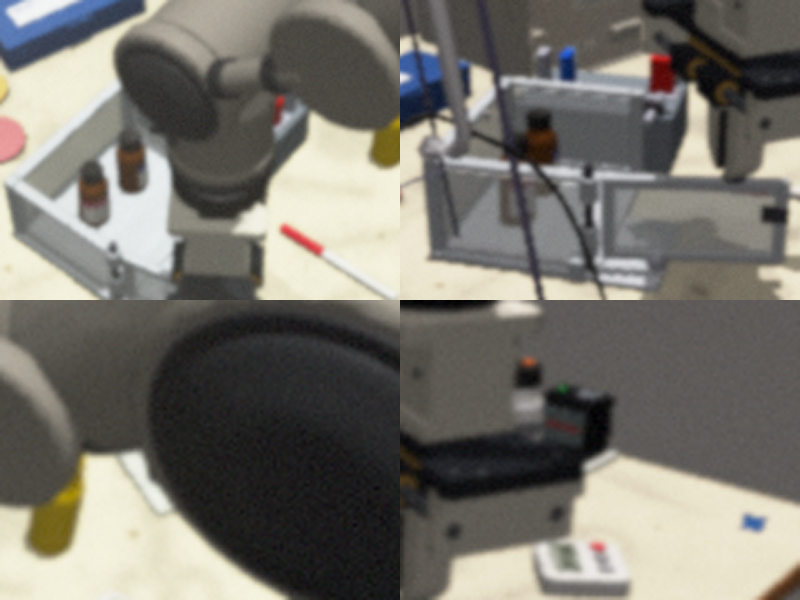

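The picture shows the gate wide open at about 1.4 rad with the fingers on its post at upper right, the amber bottles standing, and the fixative upright beside the reader. I'm handing the job in.

```bash
python3 -c "
from plant import bot
print(bot.close_job())"
```

```text
the job is handed in; nothing more can be done
None
```

I handed the job in at about 32 s; no verdict came back. The fixative's mark measured within about 6° of the reader's window. Both catches closed to their full-squeeze width. The gate is held at about 1.4 rad (80°), and the amber bottles were standing in the last picture.

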